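# Point out the unbalanced tube in the centrifuge

## Task

This centrifuge has been loaded out of balance: one tube in the rotor has no tube directly opposite it. Show me: come down from above and point at that lone tube, the fingertips about two centimetres above the middle of its cap, and stay there two full seconds; then rise, and in the same way point for two seconds at the empty place directly opposite it, where the balancing tube must go. Touch and lift nothing, dip over no other place in the rotor, and finish with the hand drawn well away above the machine (20 cm or more).

Things in the scene. Friction and masses are not known exactly. Their poses are not given: they have to be found in the camera images.
- centrifuge: bench-top centrifuge, an off-white box 300 x 300 mm with a grey top deck 200 mm above the bench; fixed. Origin: centre of its underside, on the bench. Its control front looks to its own -y. A round bowl 230 mm across is open in the middle of the deck and holds the rotor. The lid, 280 mm wide, stands open on its +y edge, leaning back 40 degrees from upright and reaching 410 mm above the bench; it does not move
- rotor: dark grey metal rotor in the bowl, not turning: a hub of 60 mm with eight upright round sleeves (25 mm outside, 20 mm bore, mouths 180 mm above the bench, 20 mm below the deck) every 45 degrees on a circle of 72 mm radius about the hub. Five hold tubes, three are empty. Origin on the rotor's axis 100 mm above the bench, z up; the lone tube lies along its +x, the empty place opposite along its -x. It stands at any angle
- tube_lone_cap (a point): the lone tube, the only one facing an empty place: top centre of its white cap. The tube is upright, 16 mm thick and 100 mm long with a cap 19 mm across, loose in its sleeve; the cap top is 205 mm above the bench and 25 mm above the sleeve's mouth. Same make as all the other tubes
- tube_lone: the same lone tube, origin at the middle of its foot
- place_opposite (a point): centre of the mouth of the empty sleeve directly opposite the lone tube, 180 mm above the bench, 20 mm below the deck
- place_c1 (a point): mouth of another empty sleeve (45 degrees from the lone tube, facing place_c2)
- place_c2 (a point): mouth of another empty sleeve (facing place_c1)
- rack: white tube rack, 110 x 50 x 50 mm, four holes, beside the front of the centrifuge; fixed, leave alone. Origin under its centre
- spare_tube: a tube of the same kind standing in the rack, its foot 10 mm and its cap top 110 mm above the bench; leave alone. Origin at its foot
- bottle: capped white bottle, 54 mm across, 130 mm tall; leave alone. Origin at its foot
- beaker: open glass, 60 mm across, 80 mm tall; leave alone. Origin at its foot
- tube_a1_cap (a point): cap top centre of a paired tube of the same kind (partner straight across the rotor: tube_a2); leave alone
- tube_a1: the same tube, origin at its foot
- tube_a2_cap (a point): cap top centre of a paired tube of the same kind (partner straight across the rotor: tube_a1); leave alone
- tube_a2: the same tube, origin at its foot
- tube_b1_cap (a point): cap top centre of a paired tube of the same kind (partner straight across the rotor: tube_b2); leave alone
- tube_b1: the same tube, origin at its foot
- tube_b2_cap (a point): cap top centre of a paired tube of the same kind (partner straight across the rotor: tube_b1); leave alone
- tube_b2: the same tube, origin at its foot
Not all that is in view belongs to the job. Leave any purple or yellow look-alike of the tube_a1 alone.

How it is judged:
On the way, in this order (a step that is already met when the one before it is completed fails the run):
1. pointing at the lone tube from just above for two seconds (horizontal distance between the grasp point and tube_lone_cap below 0.018 m and z of the grasp point in the frame of tube_lone_cap between 0.015 and 0.07 m), for 1.8 s.
2. pointing at the empty place opposite from just above for two seconds (horizontal distance between the grasp point and place_opposite below 0.018 m and z of the grasp point in the frame of place_opposite between 0.015 and 0.07 m), for 1.8 s.
At the end, for the whole second after the job is handed in: Each target pointed at for 1.8 s: grasp point (between the pads) within 18 mm sideways of its centre and 15 to 70 mm above it. At the end the grasp point is over 200 mm above the sleeve mouths; every tube, bottle and beaker at rest within 6 mm of its start (z of the grasp point in the frame of place_opposite above 0.2 m and distance of each of tube_lone, tube_a1, tube_a2, tube_b1, tube_b2, spare_tube, bottle, beaker from where it was at the start of the episode below 0.006 m and linear speed of each of tube_lone, tube_a1, tube_a2, tube_b1, tube_b2, spare_tube, bottle, beaker below 0.02 m/s); the robot touches nothing.
It fails at once if the hand or arm touches the centrifuge, the rotor, a tube or a bystander (over 0.5 N) (contact force between any of the fingers, the arm and centrifuge above 0.5 N or contact force between any of the fingers, the arm and rotor above 0.5 N or contact force between any of the fingers, the arm and rack above 0.5 N or contact force between any of the fingers, the arm and tube_lone above 0.5 N or contact force between any of the fingers, the arm and tube_a1 above 0.5 N or contact force between any of the fingers, the arm and tube_a2 above 0.5 N or contact force between any of the fingers, the arm and tube_b1 above 0.5 N or contact force between any of the fingers, the arm and tube_b2 above 0.5 N or contact force between any of the fingers, the arm and spare_tube above 0.5 N or contact force between any of the fingers, the arm and bottle above 0.5 N or contact force between any of the fingers, the arm and beaker above 0.5 N).
It fails at once if a tube, the bottle or the beaker is moved or lifted by more than 6 mm (distance of any of tube_lone, tube_a1, tube_a2, tube_b1, tube_b2, spare_tube, bottle, beaker from where it was at the start of the episode above 0.006 m).
It fails at once if the fingers dip over another place in the rotor (grasp point within 15 mm sideways of its centre and less than 60 mm above it) ((horizontal distance between the grasp point and tube_a1_cap below 0.015 m and z of the grasp point in the frame of tube_a1_cap below 0.06 m) or (horizontal distance between the grasp point and tube_a2_cap below 0.015 m and z of the grasp point in the frame of tube_a2_cap below 0.06 m) or (horizontal distance between the grasp point and tube_b1_cap below 0.015 m and z of the grasp point in the frame of tube_b1_cap below 0.06 m) or (horizontal distance between the grasp point and tube_b2_cap below 0.015 m and z of the grasp point in the frame of tube_b2_cap below 0.06 m) or (horizontal distance between the grasp point and place_c1 below 0.015 m and z of the grasp point in the frame of place_c1 below 0.06 m) or (horizontal distance between the grasp point and place_c2 below 0.015 m and z of the grasp point in the frame of place_c2 below 0.06 m)).
It also fails if it takes over 48 s, if anything falls off the work surface, if the arm or the gripper's body presses on something with over 40 N, if the wrist force passes 120 N, or if a joint passes its speed limit or range.

## Robot

A 6-joint arm with a two-finger parallel gripper is mounted at the origin on the work surface. World frame = base frame: x ahead of the robot, y to its left, z up, the work surface at z = 0. Lengths are in m, angles in rad, forces in N, time in s.
With the tool pointing down it reaches from about 0.375 to 0.9 m from the base axis. Payload 3.1 kg.
Tool frame: the origin (TCP) lies at the very end of the fingers, on their centre line; the grasp point (between the pads) lies 19 mm behind it (grip_depth is the distance from the TCP to the grasp point, in m); z points along the fingers, y is the line along which they close (so a half turn about z gives the same grasp; the last joint's range is limited). The gripper opens to 85 mm and grips with 20 to 120 N. Pads are 22 mm wide; open, the fingers measure 114 mm over their backs; the gripper's body (76 mm by 85 mm) begins 54 mm behind the grasp point. The pads swing forward as they close: fully open they stand 13 mm farther back than shut.
Start: joints at [-1.3, 0.527, 1.433, -0, 1.181, -0.178], TCP at [0.272, -0.563, 0.231] pointing down, gripper open.
Joint ranges: [-3.08, 3.08], [-0.75, 2.2], [0.22, 2.44], [-1.43, 4.57], [0, 2.65], [-2.85, 2.85]. Speed limits (rad/s): [2.79, 2.79, 3.14, 3.14, 3.14, 3.14].

## Interface

Orientations are given as a unit quaternion [x, y, z, w].
In Python, from station import * gives the robot as it stands.
- The arm moves only by the tool apply_moves, never from a script. Its argument "plan" is a list of rows, each a list of 7 numbers: the shift along the tool's x, y, z in m, then the turn, a rotation vector about the tool's x, y, z in rad, then the gripper command: -1 is fully open, 1 is shut, values between are in proportion. In form: [[dx, dy, dz, wx, wy, wz, jaw], ...]. A call has 1 to 8 rows; each row shifts and turns the commanded pose from where the row before left it, along the tool's axes as they then stand; what a row does not reach is not made up. A row lasts 1/8 s, in which the tool goes at most 62.5 mm and 10.7 degrees, less where a joint would pass 70% of its speed; a pose out of reach is approached as far as the arm can. A call is refused whole if a number of a shift passes 0.0625 or a number of a turn 0.188, either way. A call with a gripper value outside its range is refused whole. The fingers move at their own pace and stop on an object; "force" is the grip in N (left out, the last holds). Time passes only in rows, so rows that do not move let the fingers close. It gives the time, the measured TCP pose, the force, the opening and the grip force at its end, in the units of the state.
- sense(): the state, without advancing time (a new reading comes with each control period).
- snapshot(name): name is "scene" or "top" or "wrist"; returns the picture (420x560x3 uint8, red, green, blue); there is no depth.
- calibration(name): a dict with "camera_matrix" (3x3 intrinsics, pixels), "R" (3x3) and "t" (3): a world point X has camera coordinates R X + t; the wrist camera has in their place "mount" (4x4, takes a point from camera to tool coordinates, whose origin is the TCP and whose axes are the flange's). Camera axes: x right, y down, z forward; pixel columns grow to the right and rows downward; lengths in m; the calibration is good to about 2 mm. The wrist camera is an equidistant fisheye: a pixel r from the principal point sees the ray r / f radians off the axis. A picture is of the moment at which its call begins: read the wrist's pose just before it. calibration takes no time and is no camera call.
- sign_off(): hands the job in; it is judged then, once.
The state is a dict: "t": time; "q": joint angles; "qd": joint speeds; "tau": joint torques, N m; "tcp_pos": TCP position; "tool_rot": TCP orientation; "force": force on the tool from outside, world axes, zero at the start; "ft_torque": the same for the moment, N m; "finger_gap": opening from 0.0 (shut) to 1.0 (fully open); "gripper_force": force on a finger pad.
Only numpy, scipy, OpenCV 4.12 (cv2) and the standard library are available. Lean on these libraries where they do the work, as an engineer would, in place of code of your own. Each camera call takes 0.05 s, during which the arm holds its last target. There are 200 camera calls.

## Working session

There is one attempt and no reset: what is moved stays moved. The work goes in short steps, Python scripts to look and compute and a tool call to move; the robot and the scene stay as the last step left them, time stands still between calls to the robot, and variables do not carry over. Pictures are saved under pics/ and viewed, at most 10 in all, crops included, and the job is handed in when it is done.

Besides the shell and the picture viewer there is one more tool, called after "Request:" as name(argument=value, ...) on one line, values as JSON. apply_moves: Moves the arm, as the interface text tells. Its arguments: {"type":"object","properties":{"plan":{"type":"array"},"force":{"type":"number"}},"required":["plan"]}

```bash
mkdir -p pics
python3 - <<'E'
from station import *
import cv2
for n in("scene","top"):
    cv2.imwrite(f"pics/{n}0.png",snapshot(n)[:,:,::-1]); c=calibration(n); print(n,c)
print(calibration("wrist")); s=sense(); print(s)
E
```

```text
scene {'camera_matrix': array([[521.0668616 ,   0.        , 280.21997803],
       [  0.        , 521.0668616 , 211.89138434],
       [  0.        ,   0.        ,   1.        ]]), 'R': array([[ 0.46350963,  0.88590973,  0.01796576],
       [ 0.52076041, -0.25594658, -0.81443228],
       [-0.71691521,  0.38685306, -0.57998042]]), 't': array([-0.20892259, -0.197855  ,  1.40008232])}
top {'camera_matrix': array([[412.70647731,   0.        , 286.79886453],
       [  0.        , 412.70647731, 207.10923731],
       [  0.        ,   0.        ,   1.        ]]), 'R': array([[-0.0048702 , -0.99944449,  0.0329695 ],
       [-0.99455348,  0.00140844, -0.10421804],
       [ 0.10411371, -0.03329749, -0.99400785]]), 't': array([-0.08071381,  0.60361646,  0.89333157])}
{'camera_matrix': array([[325.1922621 ,   0.        , 276.31303008],
       [  0.        , 325.1922621 , 205.540312  ],
       [  0.        ,   0.        ,   1.        ]]), 'mount': array([[ 8.84610477e-04, -9.64022644e-01, -2.65818658e-01,
         6.70485406e-02],
       [ 9.99999194e-01,  6.10835806e-04,  1.11260142e-03,
         1
[... 168 characters left out ...]
 1.00000000e+00]])}
{'t': 0.1, 'q': array([-1.29955189e+00,  5.28358556e-01,  1.43375265e+00, -2.21790198e-05,
        1.18136500e+00, -1.78487516e-01]), 'qd': array([-0.00092788, -0.00347995, -0.0040383 , -0.0004499 ,  0.00087242,
       -0.00021411]), 'tau': array([ 2.54758643e-04, -4.43305349e+01, -1.78586340e+01, -2.61962687e-04,
        3.86447995e-03,  2.14705796e-05]), 'tcp_pos': array([ 0.27156147, -0.56223066,  0.2304473 ]), 'tool_rot': array([ 9.74822626e-01,  2.22979731e-01, -5.39065839e-05, -9.40286371e-04]), 'force': array([ 0.21934712, -0.18344368,  0.03351082]), 'ft_torque': array([-0.00917011, -0.00190251, -0.01441908]), 'gripper_force': 0.0, 'finger_gap': 0.9986593302432345}
```

View pics/top0.png

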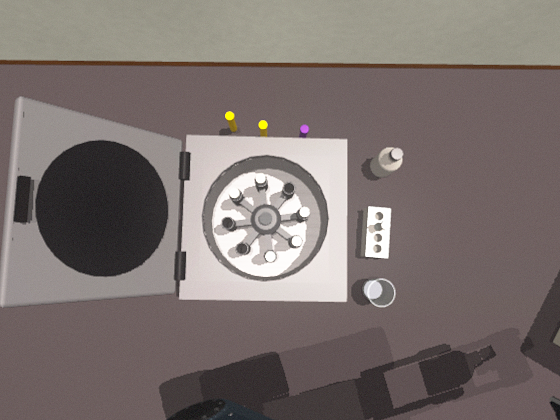

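View pics/scene0.png

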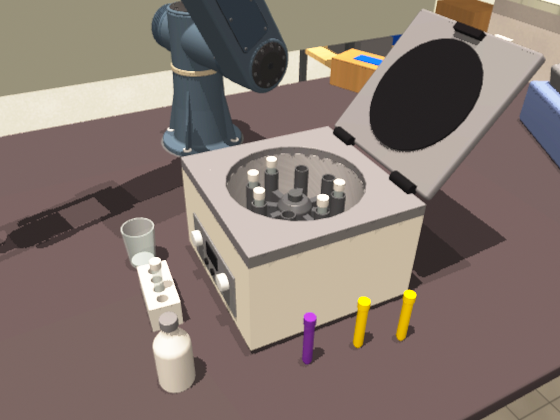

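Run:
```python
import cv2
i=cv2.imread("pics/top0.png")[145:290,170:360]
cv2.imwrite("pics/crop.png",cv2.resize(i,None,fx=4,fy=4,interpolation=cv2.INTER_CUBIC))
```

```text
(no output)
```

View pics/crop.png

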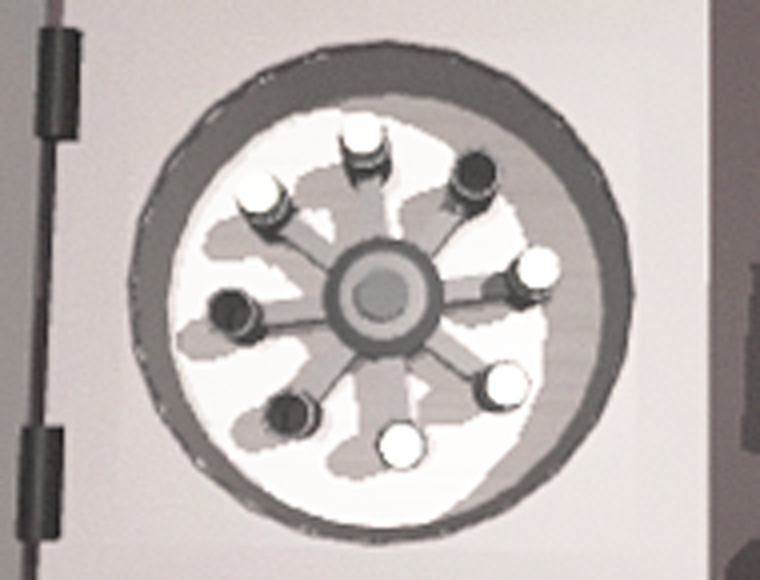

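The five white caps in the crop are at (538,269), (501,385), (402,444), (362,133) and (262,194). The empty mouths are at (234,311), (293,411) and (475,170). The cap at (538,269) faces the empty mouth at (234,311), so it is the lone tube. I'll fit the rotor model to all eight points.

```bash
cat > h.py <<'E'
import numpy as np
from station import *
def ray(n,p,z):
    c=calibration(n);R,t=c["R"],c["t"]
    d=R.T@np.linalg.solve(c["camera_matrix"],[p[0],p[1],1]);o=-R.T@t
    return o+d*(z-o[2])/d[2]
E
python3 - <<'E'
from h import *
from scipy.optimize import least_squares
P=[(538,269,.205,0),(501,385,.205,-1),(402,444,.205,-2),(293,411,.18,-3),(234,311,.18,4),(262,194,.205,3),(362,133,.205,2),(475,170,.18,1)]
W=np.array([ray("top",(170+(u+.5)/4-.5,145+(v+.5)/4-.5),z)[:2] for u,v,z,k in P]);K=np.array([p[3] for p in P])
f=lambda a:(np.c_[a[0]+.072*np.cos(a[2]+K*np.pi/4),a[1]+.072*np.sin(a[2]+K*np.pi/4)])
g=W.mean(0);a0=np.arctan2(*(W[0]-g)[::-1])
r=least_squares(lambda a:(f(a)-W).ravel(),[*g,a0])
print(r.x,"\n",np.c_[f(r.x),(f(r.x)-W)*1000].round(4))
# deck corners, z=.2
for p in[(187,136),(347,139),(347,300),(180,299)]:print(ray("top",p,.2).round(3))
# scene check
c=calibration("scene")
for X in([*f(r.x)[0],.205],[*f(r.x)[4],.18]):
    q=c["camera_matrix"]@(c["R"]@X+c["t"]);print(q[:2]/q[2])
for n,p,z in(("bottle",(396,153),.13),("rack",(378,232),.05)):print(n,ray("top",p,z))
E
```

```text
[ 0.56832301 -0.03763514 -1.4464127 ] 
 [[ 0.5773 -0.1091  0.714  -0.6352]
 [ 0.5241 -0.0945  0.2717 -3.2923]
 [ 0.4969 -0.0466 -0.6845 -0.178 ]
 [ 0.5115  0.0066 -1.2721  2.1411]
 [ 0.5594  0.0338 -0.0187  1.6001]
 [ 0.6125  0.0192  1.419   1.8891]
 [ 0.6398 -0.0287  0.446  -0.5482]
 [ 0.6252 -0.0818 -0.8753 -0.9766]]
[0.719 0.108 0.2  ]
[ 0.714 -0.191  0.2  ]
[ 0.417 -0.185  0.2  ]
[0.422 0.114 0.2  ]
[258.55363674 188.97896338]
[328.17787282 176.41750018]
bottle [ 0.70460482 -0.30430183  0.13      ]
rack [ 0.54610377 -0.2829568   0.05      ]
```

Request:
apply_moves(plan=[[0, 0, -0.05, 0, 0, 0, 1], [0, 0, -0.05, 0, 0, 0, 1], [0, 0, -0.05, 0, 0, 0, 1], [0.043, -0.025, 0, 0, 0, 0, 1], [0.043, -0.025, 0, 0, 0, 0, 1], [0.043, -0.025, 0, 0, 0, 0, 1], [0.043, -0.025, 0, 0, 0, 0, 1], [0.043, -0.025, 0, 0, 0, 0, 1]])

```text
t: 1.1
tcp_pos: [0.4116, -0.3551, 0.3809]
tool_rot: [0.975, 0.223, -0.0, -0.0]
force: [-0.1, 0.6, -0.4]
finger_gap: 0.004
gripper_force: 0.0
```

Request:
apply_moves(plan=[[0.043, -0.025, 0, 0, 0, 0, 1], [0.043, -0.025, 0, 0, 0, 0, 1], [0.043, -0.025, 0, 0, 0, 0, 1], [0.043, -0.025, 0, 0, 0, 0, 1], [0.043, -0.025, 0, 0, 0, 0, 1], [0.04, -0.025, 0, 0, 0, 0, 1], [0, 0, 0, 0, 0, 0, 1], [0, 0, 0, 0, 0, 0, 1]])

```text
t: 2.1
tcp_pos: [0.575, -0.1109, 0.3808]
tool_rot: [0.975, 0.223, -0.001, -0.0]
force: [-0.2, -0.5, 0.6]
finger_gap: 0.002
gripper_force: 0.0
```

```bash
cat >> h.py <<'E'
from scipy.spatial.transform import Rotation as Ro
def wproj(X,s):
    c=calibration("wrist");M=c["mount"]
    p=Ro.from_quat(s["tool_rot"]).inv().apply(np.array(X)-s["tcp_pos"])
    p=M[:3,:3].T@(p-M[:3,3]);k=c["camera_matrix"];h=np.hypot(p[0],p[1]);r=k[0,0]*np.arctan2(h,p[2])
    return np.array([k[0,2]+r*p[0]/h,k[1,2]+r*p[1]/h])
L=np.array([.5773,-.1091,.205]);O=np.array([.5594,.0338,.18])
def togo(X,z):
    s=sense();print("t",s["t"],"tcp",s["tcp_pos"],"quat",s["tool_rot"].round(4),"gap",s["finger_gap"])
    print("shift",Ro.from_quat(s["tool_rot"]).inv().apply([*X[:2],z]-s["tcp_pos"]))
E
python3 - <<'E'
from h import *
import cv2
togo(L,.225);s=sense();i=snapshot("wrist")[:,:,::-1].copy()
for X in(L,O):p=wproj(X,s);print(p);cv2.drawMarker(i,(int(p[0]),int(p[1])),(0,0,255),0,8)
cv2.imwrite("pics/w1.png",i)
E
```

```text
t 2.1 tcp [ 0.5750163  -0.11090661  0.3807611 ] quat [ 9.748e-01  2.232e-01 -7.000e-04 -1.000e-04] gap 0.002380550491317019
shift [ 0.00305641 -0.0005598   0.15575732]
[275.27750795 182.57557594]
[151.57248661 138.32063541]
```

View pics/w1.png

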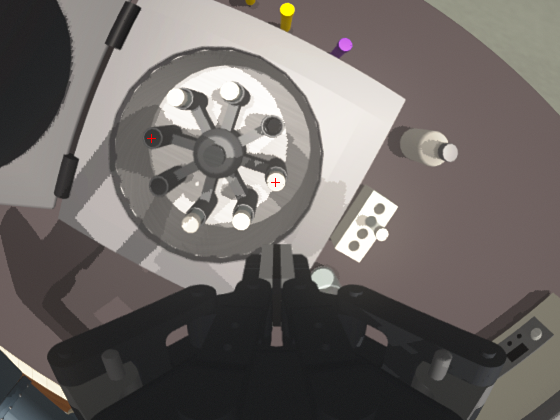

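The wrist view confirms the estimate. The predicted marks fall on the lone cap at (276,182) and on the empty mouth at (152,138), so I'm descending.

Request:
apply_moves(plan=[[0.003, -0.001, 0.03, 0, 0, 0, 1], [0, 0, 0.03, 0, 0, 0, 1], [0, 0, 0.03, 0, 0, 0, 1], [0, 0, 0.03, 0, 0, 0, 1], [0, 0, 0.02, 0, 0, 0, 1], [0, 0, 0.015, 0, 0, 0, 1], [0, 0, 0, 0, 0, 0, 1], [0, 0, 0, 0, 0, 0, 1]])

```text
t: 3.15
tcp_pos: [0.5782, -0.1092, 0.2272]
tool_rot: [0.975, 0.223, 0.001, 0.001]
force: [0.3, -0.7, 0.4]
finger_gap: -0.0
gripper_force: 0.0
```

Run:
```python
from h import *
import cv2
togo(L,.225)
cv2.imwrite("pics/s1.png",cv2.resize(snapshot("scene")[100:260,170:400,::-1],None,fx=3,fy=3))
```

```text
t 3.15 tcp [ 0.57821508 -0.10924993  0.22717576] quat [9.749e-01 2.227e-01 7.000e-04 5.000e-04] gap -0.0001842722230791221
shift [-0.00076173 -0.00053526  0.00217418]
```

View pics/s1.png

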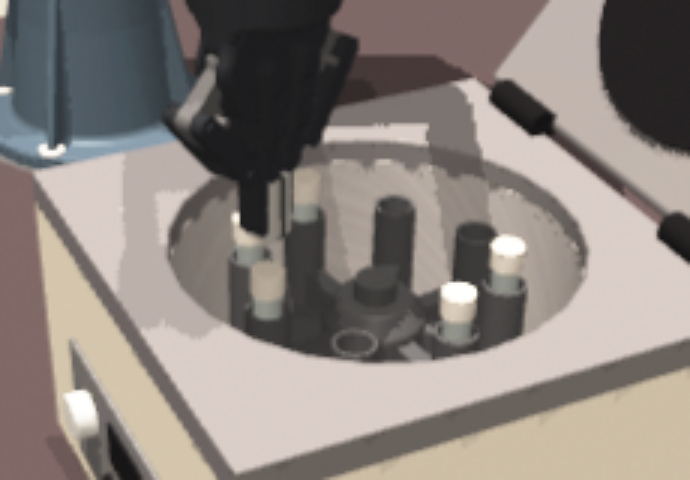

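The scene crop shows the shut fingertips at (262,232), just above the lone cap at (268,270), with a clear gap. That matches the projection, so I hold here.

Request:
apply_moves(plan=[[0, 0, 0, 0, 0, 0, 1], [0, 0, 0, 0, 0, 0, 1], [0, 0, 0, 0, 0, 0, 1], [0, 0, 0, 0, 0, 0, 1], [0, 0, 0, 0, 0, 0, 1], [0, 0, 0, 0, 0, 0, 1], [0, 0, 0, 0, 0, 0, 1], [0, 0, 0, 0, 0, 0, 1]])

```text
t: 4.2
tcp_pos: [0.5777, -0.1086, 0.2263]
tool_rot: [0.975, 0.223, -0.0, -0.0]
force: [1.0, 0.0, 0.5]
finger_gap: -0.001
gripper_force: 0.0
```

Request:
apply_moves(plan=[[0, 0, 0, 0, 0, 0, 1], [0, 0, 0, 0, 0, 0, 1], [0, 0, 0, 0, 0, 0, 1], [0, 0, 0, 0, 0, 0, 1], [0, 0, 0, 0, 0, 0, 1], [0, 0, 0, 0, 0, 0, 1], [0, 0, 0, 0, 0, 0, 1], [0, 0, 0, 0, 0, 0, 1]])

```text
t: 5.2
tcp_pos: [0.5777, -0.1086, 0.2263]
tool_rot: [0.975, 0.223, 0.0, 0.0]
force: [-0.0, 0.3, 0.2]
finger_gap: -0.002
gripper_force: 0.0
```

Request:
apply_moves(plan=[[0, 0, 0, 0, 0, 0, 1], [0, 0, 0, 0, 0, 0, 1], [0, 0, -0.03, 0, 0, 0, 1], [0, 0, -0.04, 0, 0, 0, 1], [0, 0, -0.04, 0, 0, 0, 1], [0, 0, -0.04, 0, 0, 0, 1], [0, 0, 0, 0, 0, 0, 1], [0, 0, 0, 0, 0, 0, 1]])

```text
t: 6.2
tcp_pos: [0.5772, -0.1084, 0.3756]
tool_rot: [0.975, 0.223, -0.001, -0.0]
force: [-0.3, -0.5, -0.9]
finger_gap: 0.003
gripper_force: 0.0
```

```bash
python3 -c "
from h import *
togo(O,.205)"
```

```text
t 6.2 tcp [ 0.57715007 -0.10838462  0.37557735] quat [ 9.748e-01  2.230e-01 -6.000e-04 -4.000e-04] gap 0.002621948282027768
shift [ 0.04599344 -0.13558375  0.17067459]
```

Request:
apply_moves(plan=[[0.0115, -0.034, 0, 0, 0, 0, 1], [0.0115, -0.034, 0, 0, 0, 0, 1], [0.0115, -0.034, 0, 0, 0, 0, 1], [0.0115, -0.034, 0, 0, 0, 0, 1], [0, 0, 0, 0, 0, 0, 1], [0, 0, 0, 0, 0, 0, 1], [0, 0, 0, 0, 0, 0, 1]])

```text
t: 7.08
tcp_pos: [0.56, 0.0329, 0.3756]
tool_rot: [0.975, 0.222, -0.001, -0.0]
force: [-0.1, 0.6, 0.1]
finger_gap: 0.001
gripper_force: 0.0
```

Run:
```python
from h import *
import cv2
togo(O,.205);s=sense();i=snapshot("wrist")[:,:,::-1].copy()
for X in(L,O):p=wproj(X,s);print(p);cv2.drawMarker(i,(int(p[0]),int(p[1])),(0,0,255),0,8)
cv2.imwrite("pics/w2.png",i)
```

```text
t 7.075 tcp [0.5600336  0.03288981 0.37561053] quat [ 9.750e-01  2.224e-01 -6.000e-04 -0.000e+00] gap 0.0010242820349727693
shift [ 2.12458743e-05 -1.03380288e-03  1.70611006e-01]
[401.71047383 229.4146589 ]
[274.86991508 181.68873177]
```

View pics/w2.png

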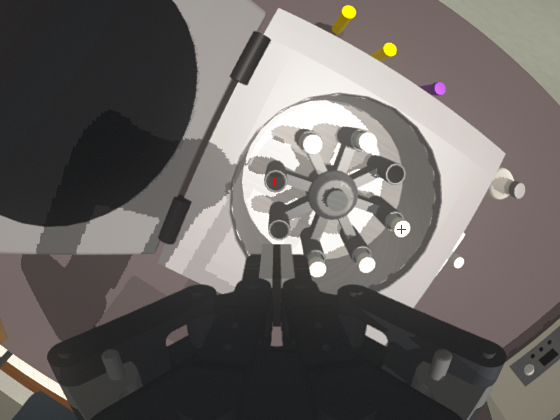

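The marks sit on the empty mouth (275,181) and the lone cap (401,229), so the hand is over the place opposite.

Request:
apply_moves(plan=[[0, -0.001, 0.03, 0, 0, 0, 1], [0, 0, 0.03, 0, 0, 0, 1], [0, 0, 0.03, 0, 0, 0, 1], [0, 0, 0.03, 0, 0, 0, 1], [0, 0, 0.03, 0, 0, 0, 1], [0, 0, 0.02, 0, 0, 0, 1], [0, 0, 0, 0, 0, 0, 1], [0, 0, 0, 0, 0, 0, 1]])

```text
t: 8.12
tcp_pos: [0.5604, 0.0342, 0.2071]
tool_rot: [0.975, 0.223, 0.001, 0.0]
force: [0.0, 0.2, -0.3]
finger_gap: -0.002
gripper_force: 0.0
```

Request:
apply_moves(plan=[[0, 0, 0, 0, 0, 0, 1], [0, 0, 0, 0, 0, 0, 1], [0, 0, 0, 0, 0, 0, 1], [0, 0, 0, 0, 0, 0, 1], [0, 0, 0, 0, 0, 0, 1], [0, 0, 0, 0, 0, 0, 1], [0, 0, 0, 0, 0, 0, 1], [0, 0, 0, 0, 0, 0, 1]])

```text
t: 9.12
tcp_pos: [0.5596, 0.0348, 0.2063]
tool_rot: [0.975, 0.223, -0.0, -0.0]
force: [0.1, 0.6, -0.5]
finger_gap: -0.0
gripper_force: 0.0
```

Request:
apply_moves(plan=[[0, 0, 0, 0, 0, 0, 1], [0, 0, 0, 0, 0, 0, 1], [0, 0, 0, 0, 0, 0, 1], [0, 0, 0, 0, 0, 0, 1], [0, 0, 0, 0, 0, 0, 1], [0, 0, 0, 0, 0, 0, 1], [0, 0, 0, 0, 0, 0, 1], [0, 0, 0, 0, 0, 0, 1]])

```text
t: 10.12
tcp_pos: [0.5596, 0.0348, 0.2063]
tool_rot: [0.975, 0.223, -0.0, -0.0]
force: [0.6, 0.4, -0.6]
finger_gap: -0.001
gripper_force: 0.0
```

Request:
apply_moves(plan=[[0, 0, 0, 0, 0, 0, 1], [0, 0, 0, 0, 0, 0, 1], [0, 0, -0.03, 0, 0, 0, 1], [0, 0, -0.04, 0, 0, 0, 1], [0, 0, -0.04, 0, 0, 0, 1], [0, 0, -0.04, 0, 0, 0, 1], [0, 0, -0.04, 0, 0, 0, 1], [0, 0, -0.04, 0, 0, 0, 1]])

```text
t: 11.12
tcp_pos: [0.5593, 0.0348, 0.4376]
tool_rot: [0.975, 0.223, 0.0, -0.0]
force: [0.2, -0.4, 0.6]
finger_gap: -0.004
gripper_force: 0.0
```

Request:
apply_moves(plan=[[0, 0, -0.02, 0, 0, 0, 1], [0, 0, 0, 0, 0, 0, 1], [0, 0, 0, 0, 0, 0, 1], [0, 0, 0, 0, 0, 0, 1]])

```text
t: 11.62
tcp_pos: [0.559, 0.0348, 0.4546]
tool_rot: [0.975, 0.223, -0.002, -0.001]
force: [-0.2, -0.8, 0.7]
finger_gap: 0.001
gripper_force: 0.0
```

Run:
```python
from h import *
import cv2
togo(O,.205);cv2.imwrite("pics/s2.png",snapshot("scene")[:,:,::-1])
```

```text
t 11.625 tcp [0.55899869 0.03483512 0.4546476 ] quat [ 9.748e-01  2.230e-01 -1.500e-03 -6.000e-04] gap 0.0011091262032945754
shift [0.00058634 0.00155434 0.24964454]
```

View pics/s2.png

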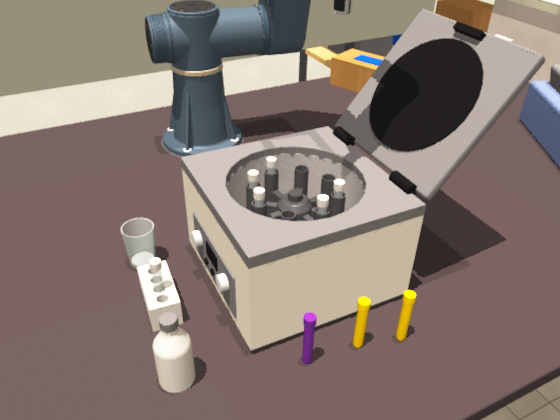

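The fingertips are up at the picture's top edge (342,5), and every tube, the bottle, the beaker and the rack stand where they did at the start.

```bash
python3 -c "
from station import *
print(sign_off())"
```

```text
the job is handed in; nothing more can be done
None
```

I pointed for over two seconds each at the lone tube and then at the empty place opposite, saw nothing touched or moved, finished with the hand about 29 cm above the sleeve mouths, and handed the job in; no verdict was shown.

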